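Draw the filter cassette out of the fume extractor with the hook

ROBOT

A 7-joint arm with a two-finger parallel gripper is mounted at the origin on a cart in front of the work surface, level with it; the furniture and walls round the work are solid. World frame = base frame: x ahead of the robot, y to its left, z up, the work surface at z = 0. Lengths are in mm, angles in rad, forces in N, time in s.
With the tool pointing down it reaches from about 425 to 1025 mm from the base axis. Payload 3.6 kg.
Tool frame: the origin (TCP) lies between the finger pads; the fingertips stand 19 mm ahead of it and the grasp point (between the pads) is the TCP; z points along the fingers, x is the direction in which the jaws open and shut, and the axes are right-handed (so a half turn about z gives the same grasp; the last joint's range is limited). The gripper opens to 85 mm and grips with 20 to 120 N. Pads are 22 mm wide; open, the fingers measure 114 mm over their backs; the gripper's body (76 mm by 85 mm) begins 54 mm behind the grasp point. The pads swing forward as they close: fully open they stand 13 mm farther back than shut.
Start: joints at [-1.256, 0.591, 0.048, 1.609, -0.033, 0.943, -0.034], TCP at [288.189, 665.264, 250.302] pointing down, gripper open.
Joint ranges: [-2.69, 2.69], [-0.47, 2.24], [-1.27, 1.36], [0.19, 2.51], [-1.53, 4.68], [0.08, 2.07], [-3.09, 3.09]. Speed limits (rad/s): [2.57, 2.57, 3.14, 3.14, 3.14, 3.14, 3.14].

INTERFACE

Orientations are given as a rotation vector (axis times angle).
In Python, from station import bot gives the robot as it stands.
- The arm moves only by the tool arm_command, never from a script. Its arguments are lists of equal length, an entry for each row: "linear": the shift along the tool's x, y, z in mm, a list of three; "twist": the turn, a rotation vector about the tool's x, y, z in rad, a list of three; "grip": the finger opening in mm, from 0 to 85.4. In form: {"linear": [[tx, ty, tz], ...], "twist": [[rx, ry, rz], ...], "grip": [grip, ...]}. A call has exactly 8 rows; each row is the pose to reach, as a shift and turn from the pose commanded when the call began, along the tool's axes at that moment; what a row does not reach only later rows make up. A row lasts 1/8 s, in which the tool goes at most 62.5 mm and 10.7 degrees, less where a joint would pass 70% of its speed; a pose out of reach is approached as far as the arm can. A call with a gripper value outside its range is refused whole. The fingers move at their own pace and stop on an object; the grip force is fixed at half the most. Time passes only in rows, so rows that repeat a pose let the fingers close, or fill a call up. It gives the time, the measured TCP pose, the force and the opening at its end, in the units of the state.
- bot.sense(): the state, without advancing time (a new reading comes with each control period).
- bot.grab_frame(name): name is "scene" or "top" or "wrist"; returns a dict with "pixels" (384x512x3 uint8, blue, green, red), "depth" (384x512 float32, mm along the optical axis (not along the pixel's ray), 0 where there is no reading), "fx", "fy", "cx", "cy" (pixels), "D" ([k1, k2, p1, p2, k3] as OpenCV has them; the pictures are not rectified), "cam_to_world" (4x4, takes a point from camera to world coordinates); the wrist camera has in their place "T_tool_cam" (4x4, takes a point from camera to tool coordinates, whose origin is the TCP and whose axes are the tool frame's). Camera axes: x right, y down, z forward; pixel columns grow to the right and rows downward; lengths in mm; the calibration is good to about 2 mm. A picture is of the moment at which its call begins: read the wrist's pose just before it.
- bot.hand_in(): hands the job in, once; it reports no verdict.
The state is a dict: "clock": time; "qpos": joint angles; "joint_velocities": joint speeds; "effort": joint torques, N m; "eef_pos": TCP position; "ee_rot": TCP orientation; "force": force on the tool from outside, world axes, zero at the start; "wrist_torque": the same for the moment, N m; "finger_gap": finger opening in mm.
Only numpy, scipy, OpenCV 4.12 (cv2) and the standard library are available. Lean on these libraries where they do the work, as an engineer would, in place of code of your own. Each camera call takes 0.05 s, during which the arm holds its last target.

TASK

Take the filter cassette out of the bench fume extractor: stand the glue bottle in front of it aside, to the left or right clear of the cassette's path, and give both latches on the ledge their quarter turn to open. Then reach the hooked rod under the ledge, catch the eye on the cassette's front and with it draw the cassette right out from under the ledge onto the desk. Leave it lying flat in front of the extractor, the hook out of the eye and laid flat on the desk, the latches open and the bottle upright, without shoving the paint jar and the solder reel beside the extractor.

Things in the scene. Friction and masses are not known exactly. Their poses are not given: they have to be found in the camera images.
- extractor: The grey bench fume extractor, fixed, 176 deep x 170 wide x 114 mm high: a ledge in front, a fan box with dark control panel behind (from x = 112 mm back). Origin on the desk under the middle of the ledge's front edge; x points to its back, y to its left as seen from the robot in front, z up. Offsets below are in this frame
- ledge_edge (a point): Middle of the ledge's front edge, 66 mm up, on the ledge's top. Underside 62 mm up, with a lip at the front down to 53 mm. Below is the bay: open to the front, side walls at y = +-81 mm, floor 2.5 mm thick. The cassette stands in it, front face about 63 mm behind this edge, between guide rails at y = +-52.5 mm, and comes out straight along -x
- latch_left_grip (a point): The left latch: middle of its black bar grip, 38 long, 10 wide, standing from 6 to 30 mm above the ledge's top (this point: 18 mm), on its upright axis 48.5 mm behind the ledge's front edge and 57 mm left of the middle. The fan box begins 63 mm behind it
- latch_right_grip (a point): The right latch: the same, 57 mm right of the middle
- latch_left (a joint): Turn of the left latch: about 0 locked (bar across, along the extractor's y; the half-moon cam under the ledge stands before the cassette's front corner), 1.57 open, at its stop (bar along the extractor's x, cam turned outwards, clear of the cassette). Opens counter-clockwise seen from above, stays where it is left, takes about 0.05 N m
- latch_right (a joint): Turn of the right latch: the mirror image, about 0 locked, 1.57 open; opens clockwise seen from above
- cassette_centre (a point): The filter cassette, aluminium frame with white paper pleats, 60 (its x) x 100 x 38 mm, 0.17 to 0.35 kg: its centre, 19 mm above its underside. Its axes run as the extractor's while in the bay
- eye (a point): Centre of the eye on the middle of the cassette's front, under the ledge: a steel ring of 4.8 mm wire standing upright in the cassette's x-z plane, so its hole goes through from right to left. Clear opening 23 (x) x 19 mm (z). Centre 47 mm in front (-x) of the cassette's centre, 17 mm in front of its face, 22 mm above its underside (24.5 mm above the desk in the bay)
- hook_handle (a point): The draw hook, 70 g, lying flat on the green mat (3 mm thick): centre of its wooden handle, 84 long, 20 x 20 mm. Its x runs along the rod to the hook end. The 5.2 mm steel rod lies on the handle's centre line, 10 mm above its underside, and reaches 100 mm from this centre, where it bends level to the left (its y) into an arm 26 mm long that leans 2.5 mm back at its point
- hook_arm (a point): Middle of the hook's bent arm: 99 mm ahead of the handle's centre, 13 mm to its left
- bottle_centre (a point): The white glue bottle with red cap, 130 mm high, in front of the extractor: this point on its axis 65 mm above its foot. Body round, 38 mm across, up to 84 mm above the foot; cap 30 mm across up to 106 mm, then the nozzle
- jar_centre (a point): The paint jar with black cap, 66 mm across, 70 mm high, to the right of the extractor: its centre. To be left alone. Farther right the soldering station, 115 mm high, begins at y = -0.43 m (x = 0.34 to 0.53 m)
- reel_centre (a point): The solder reel standing on its flange, 55 mm across, 35 mm high, to the left of the extractor: its centre. To be left alone. The magnifier lamp's head hangs 0.12 m above the desk farther left: from y = 0.15 m on at x = 0.6 m, from y = 0.04 m on at x = 0.7 m and beyond
- pliers: Yellow-handled pliers lying on the mat, 50 x 102 x 11 mm, long along their y: their middle. Hook and pliers lie one to the left and one to the right, either way round. The mat's far edge runs along x = 0.51 m, its left edge along y = 0.095 m, both within 15 mm; the bottle stands on the bare desk beyond it
There are look-alikes about, which are no part of the job. What is shaped like the part that bears bottle_centre but orange is not meant.

How it is judged:
By the outcome, as a careful person would: the job done as asked, in the order asked, and still so for the second after the job is handed in, with the robot touching nothing.
It also fails if it takes over 72 s, if anything falls off the work surface, if the arm or the gripper's body presses on something with over 40 N, if the wrist force passes 120 N, or if a joint passes its speed limit or range.

## Working session

There is one attempt and no reset: what is moved stays moved. The work goes in short steps, Python scripts to look and compute and a tool call to move; the robot and the scene stay as the last step left them, time stands still between calls to the robot, and variables do not carry over. Pictures are saved under pics/ and viewed, and the job is handed in when it is done.

Besides the shell and the picture viewer there is one more tool, called after "Request:" as name(argument=value, ...) on one line, values as JSON. arm_command: Moves the arm, as the interface text tells. Its arguments: {"type":"object","properties":{"linear":{"type":"array","items":{"type":"array","items":{"type":"number"}}},"twist":{"type":"array","items":{"type":"array","items":{"type":"number"}}},"grip":{"type":"array","items":{"type":"number"}}},"required":["linear","twist","grip"]}

```bash
ls; mkdir -p pics; cat > h.py <<'E'
import numpy as np, cv2, pickle
from scipy.spatial.transform import Rotation as R
def grab(bot,name):
    s=bot.sense(); f=bot.grab_frame(name)
    if 'cam_to_world' in f: T=np.array(f['cam_to_world'])
    else:
        W=np.eye(4); W[:3,:3]=R.from_rotvec(s['ee_rot']).as_matrix(); W[:3,3]=s['eef_pos']
        T=W@np.array(f['T_tool_cam'])
    f['T']=T; return f
def K(f): return np.array([[f['fx'],0,f['cx']],[0,f['fy'],f['cy']],[0,0,1.]])
def ray(f,u,v):
    p=cv2.undistortPoints(np.array([[[u,v]]],float),K(f),np.array(f['D'],float))[0,0]
    d=f['T'][:3,:3]@np.array([p[0],p[1],1]); return f['T'][:3,3],d
def onplane(f,u,v,z):
    o,d=ray(f,u,v); return o+d*(z-o[2])/d[2]
def cloud(f):
    h,w=f['depth'].shape
    uu,vv=np.meshgrid(np.arange(w),np.arange(h))
    p=cv2.undistortPoints(np.stack([uu,vv],-1).reshape(-1,1,2).astype(float),K(f),np.array(f['D'],float)).reshape(h,w,2)
    d=f['depth'][...,None]
    c=np.concatenate([p*d,d],-1)
    return c@f['T'][:3,:3].T+f['T'][:3,3]
def proj(f,P):
    Ti=np.linalg.inv(f['T']); 
    r,_=cv2.projectPoints(np.array(P,float).reshape(-1,1,3),cv2.Rodrigues(Ti[:3,:3])[0],Ti[:3,3],K(f),np.array(f['D'],float)); return r[:,0]
def save(f,n): pickle.dump(f,open(n+'.pkl','wb')); cv2.imwrite('pics/'+n+'.png',f['pixels'])
def load(n): return pickle.load(open(n+'.pkl','rb'))
E
python3 - <<'E'
from station import bot
from h import *
s=bot.sense(); print(s)
for n in ['scene','top']:
    f=grab(bot,n); save(f,n+'0'); print(n,f['T'].round(3).tolist(),f['fx'],f['D'])
E
```

```text
pics
{'clock': 0.0, 'qpos': array([-1.2554596 ,  0.59213066,  0.04824777,  1.60980775, -0.03331287,
        0.9427201 , -0.03372482]), 'joint_velocities': array([ 6.58731568e-04,  1.73507382e-03,  1.71121607e-04, -1.39116095e-03,
       -9.05999693e-04,  5.35856655e-04,  2.82262259e-05]), 'effort': array([ 2.30952837e-04, -5.48700643e+01,  1.54700182e+00, -1.98123854e+01,
        9.45616281e-03,  8.90375697e-03, -1.42465879e-05]), 'eef_pos': array([287.86564174, 664.54862164, 249.13669243]), 'ee_rot': array([ 2.62495769,  1.72364013, -0.00289082]), 'force': array([-0.3685826 , -0.03612192, -0.64587608]), 'wrist_torque': array([-0.02579718, -0.01671049,  0.05297849]), 'finger_gap': 85.2061318051655}
scene [[0.475, -0.382, 0.793, -181.32], [-0.88, -0.232, 0.415, -507.307], [0.025, -0.894, -0.447, 490.706], [0.0, 0.0, 0.0, 1.0]] 412.934750191967 [-0.1210607  0.         0.         0.         0.       ]
top [[0.038, -0.977, 0.209, 303.196], [-0.999, -0.037, 0.008, -145.592], [-0.0, -0.21, -0.978, 1058.313], [0.0, 0.0, 0.0, 1.0]] 424.18215279897 [-0.15233477  0.          0.          0.          0.        ]
```

View pics/scene0.png

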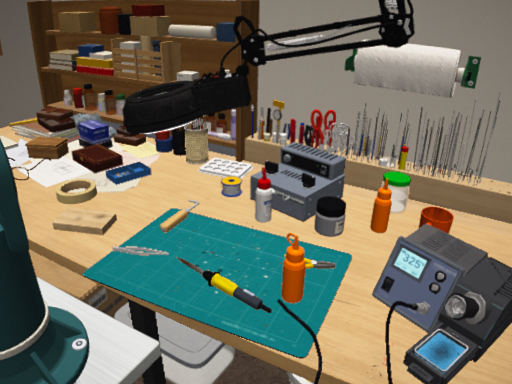

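View pics/top0.png

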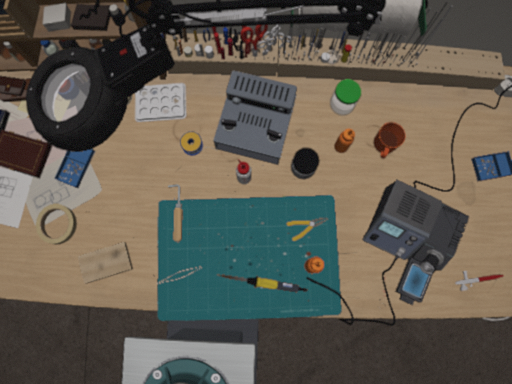

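The white bottle is at top-view pixel (243,170). The hook lies on the mat's left at (178,215), with its end up at (177,187). The extractor is around (256,115) and slightly yawed, the jar at (305,162), the reel at (191,142), the pliers on the right. Next I'll zoom in and measure.

```bash
python3 - <<'E'
from h import *
f=load('top0'); c=cloud(f); im=f['pixels']
cv2.imwrite('pics/topz.png',cv2.resize(im[60:260,140:340],None,fx=3,fy=3,interpolation=cv2.INTER_CUBIC))
g=load('scene0'); cv2.imwrite('pics/scenez.png',cv2.resize(g['pixels'][130:280,150:360],None,fx=3.5,fy=3.5,interpolation=cv2.INTER_CUBIC))
for nm,ff in [('top',f),('scene',g)]:
    c=cloud(ff); z=c[...,2]; ok=(ff['depth']>0)
    x,y=c[...,0],c[...,1]
    # ledge top
    m=ok&(abs(z-66)<5)&(x>480)&(x<800)&(y>-200)&(y<150)
    m=m.astype(np.uint8); n,l,st,ce=cv2.connectedComponentsWithStats(m)
    for i in range(1,n):
        if st[i,4]>60:
            P=c[l==i]; r=cv2.minAreaRect(P[:,:2].astype(np.float32)); print(nm,'z66',st[i],P.mean(0).round(1),r)
    m=(ok&(z>104)&(z<122)&(x>550)&(x<900)&(y>-200)&(y<150)).astype(np.uint8); n,l,st,ce=cv2.connectedComponentsWithStats(m)
    for i in range(1,n):
        if st[i,4]>60:
            P=c[l==i]; r=cv2.minAreaRect(P[:,:2].astype(np.float32)); print(nm,'z114',st[i],P.mean(0).round(1),r)
    m=(ok&(z>88)&(z<100)&(x>500)&(x<900)&(y>-200)&(y<150)).astype(np.uint8); n,l,st,ce=cv2.connectedComponentsWithStats(m)
    for i in range(1,n):
        if st[i,4]>5: print(nm,'latch?',st[i],c[l==i].mean(0).round(1))
E
```

```text
top z66 [ 214   98   66   60 2403] [ 673.  -126.4   67. ] ((675.915283203125, -131.6375732421875), (165.8209991455078, 117.62181091308594), 77.34990692138672)
top z114 [ 226   71   55   37 1380] [ 758.4 -136.1  114.3] ((761.3579711914062, -139.25494384765625), (138.515869140625, 68.67041778564453), 77.0358657836914)
top latch? [241  41   3   4   7] [897.5 -99.8  93.5]
top latch? [233  44   4   5  10] [886.  -81.4  94.5]
top latch? [184  46   8  10  61] [870.2  38.4  95.1]
top latch? [177  48   6   6  17] [869.2  59.2  94.5]
top latch? [216  48   4   3   8] [875.5 -39.1  94.2]
top latch? [248  48   3   3   7] [ 878.2 -118.2   94.5]
top latch? [252  49   5   2   6] [ 879.2 -130.4   92.8]
top latch? [263  49   5   4  12] [ 876.5 -160.1   93.5]
top latch? [195  51   9   4  19] [865.    8.9  94.3]
top latch? [228  50   5   3  11] [871.4 -70.1  94.3]
top latch? [205  53   7   3  12] [861.4 -15.7  93.7]
top latch? [240  53   4   4  13] [ 861.7 -100.2   94.9]
top latch? [245  53   3   3   6] [ 863.9 -112.3   92.9]
top latch? [221  54   4   3  11] [859.1 -51.5  94. ]
top latch? [226  94  54  
[... 1291 characters left out ...]
5.2  -9.1  94.2]
scene latch? [291 137   4   6  13] [864.3 -50.4  94.2]
scene latch? [299 139   4   4  15] [871.2 -73.2  94.5]
scene latch? [304 138   6   8  23] [872.7 -92.   94. ]
scene latch? [311 141   3   6   9] [ 866.  -110.7   93.5]
scene latch? [315 141   4   5  13] [ 876.9 -119.8   93.1]
scene latch? [320 142   4   4  15] [ 878.9 -135.6   94.7]
scene latch? [333 143   5   5  22] [ 891.9 -171.8   93.7]
scene latch? [326 145   6   5  15] [ 869.1 -159.8   92.3]
scene latch? [281 152  42  19 196] [ 728.6 -136.9   94. ]
scene latch? [265 160  14   8  64] [675.9 -80.3  93.4]
scene latch? [302 173  10   8  50] [ 651.7 -185.9   93.5]
scene latch? [258 181  13   8  64] [ 553.9 -123.9   93.9]
```

View pics/topz.png

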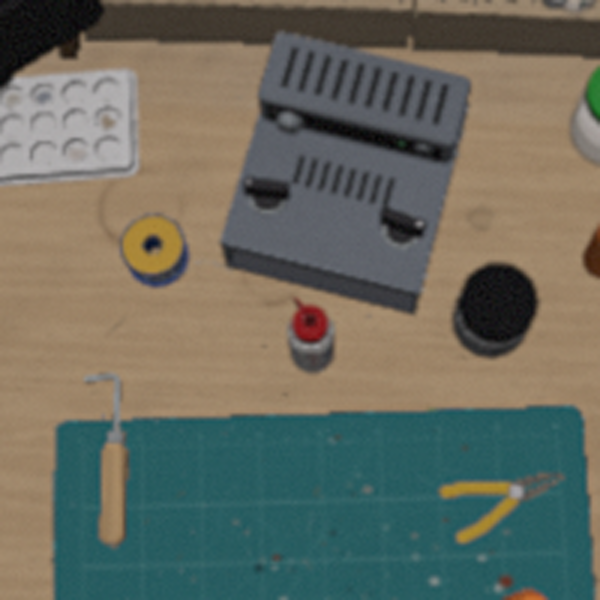

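View pics/scenez.png

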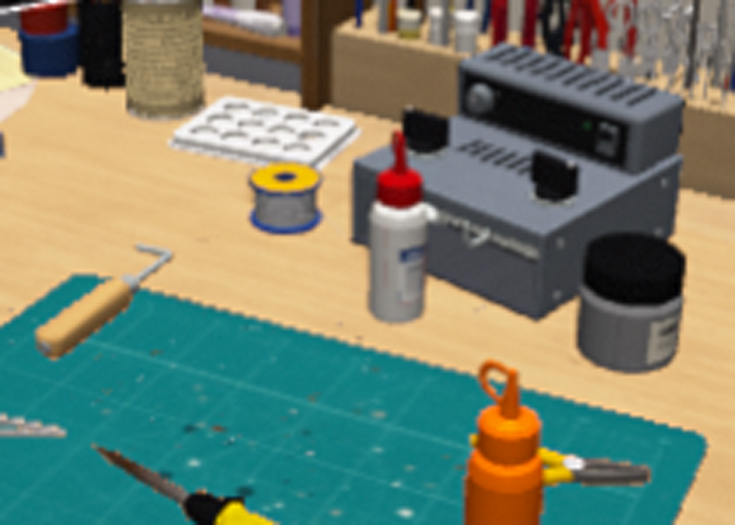

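The two latch blobs agree with the geometry: their tops are at z≈95 and they are 111 mm apart. That puts the yaw at about -12.7°. Now the bottle, hook, jar, reel and mat.

```bash
python3 - <<'E'
from h import *
for nm in ['top0','scene0']:
    f=load(nm); c=cloud(f); x,y,z=c[...,0],c[...,1],c[...,2]; hsv=cv2.cvtColor(f['pixels'],cv2.COLOR_BGR2HSV); H,S,V=cv2.split(hsv); ok=f['depth']>0
    def rep(n,m,minA=15):
        m=m.astype(np.uint8); k,l,st,ce=cv2.connectedComponentsWithStats(m,connectivity=8)
        for i in range(1,k):
            if st[i,4]>=minA:
                P=c[l==i]; r=cv2.minAreaRect(P[:,:2].astype(np.float32))
                print(nm,n,st[i,4],ce[i].round(1),'mean',P.mean(0).round(1),'lo',np.percentile(P,3,axis=0).round(0),'hi',np.percentile(P,97,axis=0).round(0),'rect',np.round(r[0],1),np.round(r[1],1),round(r[2],1))
    box=(x>350)&(x<660)&(y>-350)&(y<250)&ok
    rep('redcap',box&((H<6)|(H>174))&(S>150)&(V>80)&(z>80))
    rep('bottlebody',box&(z>25)&(z<82)&(y<-80)&(y>-160)&(x<590)&(x>520)&(S<70))
    rep('wood handle',box&(z>8)&(z<32)&(H>8)&(H<25)&(y>0)&(y<180)&(S>60),20)
    rep('rod',box&(z>5)&(z<32)&(S<80)&(y>0)&(y<150)&(x<590),3)
    rep('jar',(x>540)&(x<700)&(z>60)&(z<78)&(y<-210)&(y>-320)&ok)
    rep('reel',(x>540)&(x<720)&(z>28)&(z<42)&(y<80)&(y>-40)&ok)
    rep('mat',ok&(H>82)&(H<98)&(S>120)&(z<10)&(x<600)&(x>200),500)
    rep('left things',ok&(z>6)&(z<60)&(x>350)&(x<600)&(y>110)&(y<350),20)
E
```

```text
top0 redcap 96 [242.9 167.4] mean [ 561.  -116.8  106.3] lo [ 551. -128.   99.] hi [ 573. -105.  131.] rect [ 561.4 -117.3] [25.3 24.2] 29.7
top0 bottlebody 125 [243.6 176.3] mean [ 550.7 -118.2   62.2] lo [ 545. -135.   27.] hi [ 567. -100.   82.] rect [ 557.6 -118.2] [26.9 37.1] 8.5
top0 wood handle 264 [177.4 224.3] mean [433.   41.5  22.5] lo [396.  32.  17.] hi [471.  52.  27.] rect [432.9  42.9] [82.4 21.3] 3.1
top0 wood handle 94 [123.9 249.3] mean [365.2 171.8  19.7] lo [351. 162.   9.] hi [383. 179.  24.] rect [367.  172.8] [34.1 17.7] 9.2
top0 rod 101 [178.  199.1] mean [497.5  45.7  16.4] lo [445.  33.   6.] hi [534.  69.  23.] rect [489.3  41.2] [102.8  26.7] 23.2
top0 rod 5 [174.6 199.4] mean [498.   56.    6.7] lo [496.  53.   5.] hi [501.  58.   9.] rect [497.9  56.5] [7.3 3.6] 48.0
top0 rod 3 [174. 209.] mean [472.7  55.1  10.1] lo [469.  53.   5.] hi [476.  56.  19.] rect [472.2  55. ] [7.9 0.8] 22.4
top0 rod 3 [173. 217.] mean [452.9  56.9   6.2] lo [451.  57.   5.] hi [455.  57.   7.] rect [453.   56.8] [5.2 0.4] 5.9
top0 rod 9 [181. 229.] mean [422.   32.4  18.6] 
[... 2993 characters left out ...]
[62.8 63.4] 72.2
scene0 reel 182 [231.3 181. ] mean [640.4  17.2  35. ] lo [619.  -6.  29.] hi [665.  41.  37.] rect [642.1  19.2] [53.5 52.1] 31.1
scene0 mat 18540 [225.3 278.8] mean [ 333.8 -158.3    4. ] lo [ 216. -353.    2.] hi [496.  65.   6.] rect [ 359.8 -136.5] [302.1 448.6] 4.2
scene0 left things 201 [127.1 175.6] mean [557.5 309.1  13.7] lo [518. 287.   7.] hi [597. 346.  21.] rect [558.9 317.3] [61.  84.8] 87.2
scene0 left things 344 [ 80.3 194.1] mean [405.4 322.   18.5] lo [371. 307.   7.] hi [459. 347.  27.] rect [417.6 327.3] [96.7 45.1] 0.0
scene0 left things 195 [103.3 215. ] mean [361.9 190.1  18.1] lo [350. 162.   7.] hi [379. 237.  21.] rect [366.3 203.1] [32.8 87. ] 0.8
```

```bash
cat >> h.py <<'E'
def plan(s,xyz,yawdeg):
    """tool-frame shift and twist to target; tool down, tool x at world azimuth yawdeg"""
    R0=R.from_rotvec(s['ee_rot']); a=np.radians(yawdeg)
    X=np.array([np.cos(a),np.sin(a),0]);Z=np.array([0,0,-1.]);Y=np.cross(Z,X)
    R1=R.from_matrix(np.stack([X,Y,Z],1))
    d=R0.inv().apply(np.array(xyz)-s['eef_pos']); return d.round(1),(R0.inv()*R1).as_rotvec().round(4)
YAW=-12.7
def ext(p,O=(619,-120)):
    a=np.radians(YAW); x=np.array([np.cos(a),np.sin(a)]);y=np.array([-x[1],x[0]])
    return np.array(O)+p[0]*x+p[1]*y
E
python3 - <<'E'
from h import *
from station import bot
for nm in ['top0','scene0']:
    c=cloud(load(nm)).reshape(-1,3)
    for x0 in range(350,800,50):
        m=(c[:,2]>100)&(c[:,2]<600)&(c[:,0]>x0)&(c[:,0]<x0+50)&(c[:,1]>-50)&(c[:,1]<500)
        if m.sum()>5: print(nm,x0,m.sum(),c[m].min(0).round(),c[m].max(0).round())
s=bot.sense()
print(plan(s,(400,250,250),27)); 
E
```

```text
top0 550 990 [573. 198. 131.] [600. 346. 232.]
top0 600 2025 [600. 161. 153.] [650. 374. 247.]
top0 650 2340 [650. 143. 169.] [700. 384. 261.]
top0 700 3197 [700.  65. 180.] [750. 384. 281.]
top0 750 4350 [750. -50. 202.] [800. 361. 424.]
scene0 550 1141 [572. 193. 131.] [600. 344. 230.]
scene0 600 1039 [600. 159. 132.] [650. 368. 244.]
scene0 650 769 [650. 133. 156.] [700. 370. 259.]
scene0 700 1474 [700.  58. 100.] [750. 374. 279.]
scene0 750 2261 [750. -50. 100.] [800. 339. 431.]
(array([-335.9,  267.6,   -0. ]), array([0.0008, 0.0019, 0.6908]))
```

Request:
arm_command(linear=[[-336,267.6,0],[-336,267.6,0],[-336,267.6,0],[-336,267.6,0],[-336,267.6,0],[-336,267.6,0],[-336,267.6,0],[-336,267.6,0]], twist=[[0,0,0.69],[0,0,0.69],[0,0,0.69],[0,0,0.69],[0,0,0.69],[0,0,0.69],[0,0,0.69],[0,0,0.69]], grip=[85,85,85,85,85,85,85,85])

```text
clock: 1.1
eef_pos: [400.7, 245.3, 250.2]
ee_rot: [3.056, 0.72, -0.002]
force: [0.2, 0.5, 0.0]
finger_gap: 84.8
```

```bash
python3 - <<'E'
from h import *
from station import bot
s=bot.sense(); print(s['clock'],s['eef_pos'],s['qpos'].round(2))
print(plan(s,(540,-120,200),-12.7))
E
```

```text
1.1 [400.68538893 245.25532126 250.1680556 ] [-0.88  0.28  0.29  2.18 -0.12  0.7  -0.05]
(array([-38.4, 388.9,  50.8]), array([0.0021, 0.0013, 0.6847]))
```

Request:
arm_command(linear=[[-38.4,389,51],[-38.4,389,51],[-38.4,389,51],[-38.4,389,51],[-38.4,389,51],[-38.4,389,51],[-38.4,389,51],[-38.4,389,51]], twist=[[0.002,0.001,0.685],[0.002,0.001,0.685],[0.002,0.001,0.685],[0.002,0.001,0.685],[0.002,0.001,0.685],[0.002,0.001,0.685],[0.002,0.001,0.685],[0.002,0.001,0.685]], grip=[65,65,65,65,65,65,65,65])

```text
clock: 2.1
eef_pos: [543.2, -113.5, 198.9]
ee_rot: [-3.121, 0.336, 0.0]
force: [0.0, -0.4, -0.7]
finger_gap: 64.8
```

```bash
python3 - <<'E'
from h import *
from station import bot
f=grab(bot,'wrist'); save(f,'w1')
s=bot.sense(); print(s['clock'],s['eef_pos'],s['qpos'].round(2)); print(f['T'].round(2))
E
```

```text
2.15 [ 542.6832794  -111.67265682  198.8286964 ] [-0.2   0.48  0.45  2.05 -0.33  0.68  0.25]
[[ 9.8000e-01 -2.1000e-01 -6.0000e-02  5.5787e+02]
 [-2.1000e-01 -9.4000e-01 -2.7000e-01 -4.5230e+01]
 [-0.0000e+00  2.7000e-01 -9.6000e-01  3.2236e+02]
 [ 0.0000e+00  0.0000e+00  0.0000e+00  1.0000e+00]]
```

View pics/w1.png

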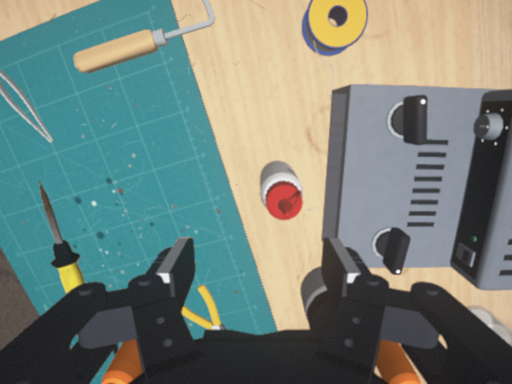

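The wrist view shows the bottle cap at (284,200), the left latch at (415,118), the right latch at (396,250), the hook handle at (118,52) with its bend at (210,15), and the reel at (337,20). I'll measure from this frame.

```bash
python3 - <<'E'
from h import *
f=load('w1'); c=cloud(f); x,y,z=c[...,0],c[...,1],c[...,2]; hsv=cv2.cvtColor(f['pixels'],cv2.COLOR_BGR2HSV); H,S,V=cv2.split(hsv); ok=f['depth']>0
rows=np.arange(384)[:,None]; cols=np.arange(512)[None]
def rep(n,m,minA=40):
    m=m.astype(np.uint8); k,l,st,ce=cv2.connectedComponentsWithStats(m,connectivity=8)
    for i in range(1,k):
        if st[i,4]>=minA:
            P=c[l==i]; r=cv2.minAreaRect(P[:,:2].astype(np.float32))
            print(n,st[i,4],ce[i].round(1),'mean',P.mean(0).round(1),'rect',np.round(r[0],1),np.round(r[1],1),round(r[2],1))
up=(rows<235)|((cols>370)&(rows<285))
rep('latchtop',ok&up&(abs(z-95)<5)&(x>600)&(x<700))
rep('cap',ok&up&((H<8)|(H>172))&(S>150)&(z>98)&(z<112))
rep('body',ok&up&(z>20)&(z<90)&(x<590)&(S<70)&(x>520)&(y<-60))
rep('ledge',ok&up&(abs(z-66)<4)&(x>580)&(x<800),1000)
rep('handle',ok&up&(z>12)&(H>8)&(H<25)&(S>60)&(x<500)&(z<35),200)
rep('reel',ok&up&(z>30)&(z<42)&(x>600)&(y>-30),200)
# ledge front edge points and others
rep('rod',ok&up&(z>8)&(z<30)&(S<60)&(x<560)&(y>0)&(x>470),10)
for n,(u,v),zz in [('bend',(211,16),13),('armtip',(204,1),13),('edgeL',(351,87),66),('edgeR',(337,263),66)]:
    print(n,onplane(f,u,v,zz).round(1))
E
```

```text
latchtop 709 [419.3 119.5] mean [677.  -75.3  94.8] rect [678.1 -75.8] [37.2 11.3] 83.9
latchtop 520 [399.5 254.1] mean [ 652.2 -185.2   94.6] rect [ 652.6 -186.6] [37.3 10.6] 71.6
cap 702 [282.1 200.1] mean [ 562.1 -113.3  102.3] rect [ 563.  -115.4] [26.4 28.2] 15.2
body 824 [276.9 177.7] mean [ 562.4 -103.    65.3] rect [ 562.9 -110.1] [37.4 26.6] 1.8
ledge 19188 [407.7 169.5] mean [ 678.7 -122.6   65.8] rect [ 683.3 -135.3] [170.5 133.8] 77.2
handle 1809 [115.   51.1] mean [436.8  41.   21.4] rect [434.7  42.2] [81.4 20.5] 2.4
reel 2353 [336.3  22.3] mean [642.4  16.8  35. ] rect [642.2  15. ] [40.8 54.7] 78.6
rod 639 [182.6  28.3] mean [504.6  46.8  15.8] rect [503.6  47.5] [69.1 22.2] 16.6
bend [533.5  52.   13. ]
armtip [530.2  66.1  13. ]
edgeL [637.5 -40.9  66. ]
edgeR [ 602.9 -198.5   66. ]
```

```bash
sed -i 's/^YAW=.*/YAW=-12.8/' h.py; python3 - <<'E'
from h import *
from station import bot
s=bot.sense(); print(s['clock'],s['eef_pos'],R.from_rotvec(s['ee_rot']).as_matrix()[:,0])
print(plan(s,(563,-117.5,170),-12.8),plan(s,(563,-117.5,84),-12.8))
E
```

```text
2.15 [ 542.6832794  -111.67265682  198.8286964 ] [ 0.97766114 -0.21018268 -0.00138996]
(array([21.1,  1.5, 28.8]), array([-0.0032,  0.0014,  0.0116])) (array([ 21.2,   1.8, 114.8]), array([-0.0032,  0.0014,  0.0116]))
```

Request:
arm_command(linear=[[21.1,1.6,5],[21.1,1.6,25],[21.1,1.6,25],[21.1,1.6,25],[21.1,1.6,25],[21.1,1.6,25],[21.1,1.6,25],[21.1,1.6,25]], twist=[[-0.003,0.001,0.01],[-0.003,0.001,0.01],[-0.003,0.001,0.01],[-0.003,0.001,0.01],[-0.003,0.001,0.01],[-0.003,0.001,0.01],[-0.003,0.001,0.01],[-0.003,0.001,0.01]], grip=[65,65,65,65,65,65,65,65])

```text
clock: 3.15
eef_pos: [563.2, -119.4, 174.4]
ee_rot: [3.121, -0.35, 0.002]
force: [-0.4, 0.2, -0.5]
finger_gap: 64.5
```

```bash
python3 - <<'E'
from h import *
from station import bot
s=bot.sense(); print(s['clock'],s['eef_pos'],s['qpos'].round(3))
print(plan(s,(563,-117.5,84),-12.8))
E
```

```text
3.15 [ 563.18673823 -119.3812859   174.43783196] [-0.177  0.541  0.428  2.025 -0.361  0.647  0.265]
(array([-0.7, -1.9, 90.4]), array([ 0.0007, -0.0014,  0.0003]))
```

Request:
arm_command(linear=[[-0.7,-1.5,40],[-0.7,-1.5,80],[-0.7,-1.5,90],[-0.7,-1.5,90],[-0.7,-1.5,90],[-0.7,-1.5,90],[-0.7,-1.5,90],[-0.7,-1.5,90]], twist=[[0,0,0],[0,0,0],[0,0,0],[0,0,0],[0,0,0],[0,0,0],[0,0,0],[0,0,0]], grip=[65,65,65,65,30,30,30,30])

```text
clock: 4.15
eef_pos: [563.9, -118.1, 86.0]
ee_rot: [3.121, -0.35, 0.006]
force: [-1.4, -0.7, 6.6]
finger_gap: 36.2
```

```bash
python3 - <<'E'
from h import *
from station import bot
s=bot.sense(); print(s['clock'],s['eef_pos'],s['finger_gap'])
print(plan(s,(563,-117.5,110),-12.8),plan(s,(562,2,110),-12.8),plan(s,(562,2,84.5),-12.8))
E
```

```text
4.15 [ 563.87666121 -118.12408944   85.99491252] 36.20079823660458
(array([ -0.9,  -0.4, -24. ]), array([ 0.0005, -0.0039,  0.0002])) (array([ -28.3, -116.7,  -24.2]), array([ 0.0005, -0.0039,  0.0002])) (array([ -28.4, -116.7,    1.3]), array([ 0.0005, -0.0039,  0.0002]))
```

Request:
arm_command(linear=[[0,0,-12],[0,0,-24],[-9,-39,-24],[-19,-78,-24],[-28,-117,-24],[-28,-117,-24],[-28,-117,-10],[-28,-117,-2]], twist=[[0,0,0],[0,0,0],[0,0,0],[0,0,0],[0,0,0],[0,0,0],[0,0,0],[0,0,0]], grip=[30,30,30,30,30,30,30,30])

```text
clock: 5.15
eef_pos: [561.1, 0.9, 85.7]
ee_rot: [3.12, -0.353, 0.0]
force: [-14.2, 1.6, 76.8]
finger_gap: 36.7
```

```bash
python3 - <<'E'
from h import *
from station import bot
s=bot.sense(); print(s['clock'],s['eef_pos'],s['finger_gap'],s['force'])
f=grab(bot,'scene'); save(f,'s2'); cv2.imwrite('pics/s2z.png',cv2.resize(f['pixels'][100:260,150:360],None,fx=3.5,fy=3.5,interpolation=cv2.INTER_CUBIC))
s=bot.sense(); print(s['clock'],s['eef_pos'],s['finger_gap'],s['force'])
E
```

```text
5.15 [561.06143695   0.86251226  85.74014292] 36.70134820166815 [-14.20476175   1.59289508  76.75497575]
5.2 [561.13595261   0.65454043  86.10837863] 36.222808160605666 [-0.81213226 -0.28494346  1.974468  ]
```

View pics/s2z.png

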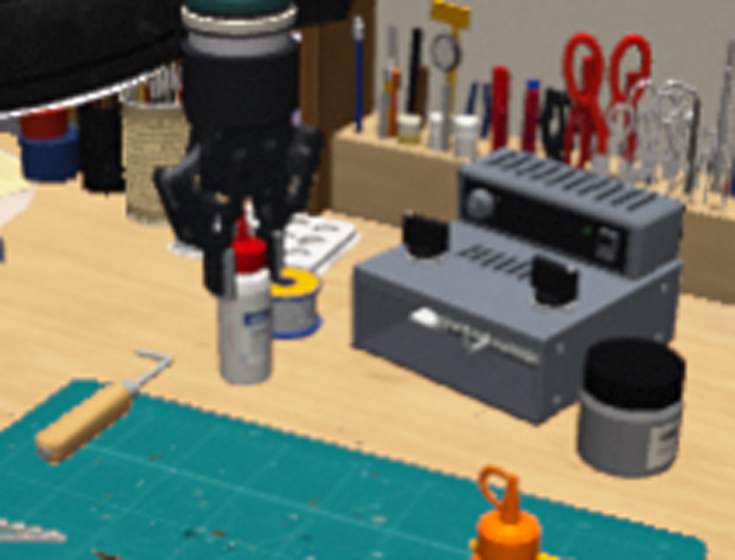

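The bottle stands upright left of the path, clear of the reel. Release and raise.

Request:
arm_command(linear=[[0,0,0],[0,0,0],[0,0,0],[0,0,0],[0,0,-30],[0,0,-70],[0,0,-70],[0,0,-70]], twist=[[0,0,0],[0,0,0],[0,0,0],[0,0,0],[0,0,0],[0,0,0],[0,0,0],[0,0,0]], grip=[65,65,65,65,65,65,65,65])

```text
clock: 6.2
eef_pos: [561.0, 2.9, 155.9]
ee_rot: [3.121, -0.349, 0.001]
force: [-0.4, 0.0, -0.2]
finger_gap: 64.8
```

```bash
python3 - <<'E'
from h import *
from station import bot
s=bot.sense(); print(s['clock'],s['eef_pos'],s['finger_gap'],s['qpos'].round(2))
print(plan(s,(678,-75.5,156),-6.1),plan(s,(678,-75.5,125),-6.1),plan(s,(678,-75.5,88),-6.1))
E
```

```text
6.2 [561.03262523   2.9066836  155.93262767] 64.80566804657988 [-0.4   0.56  0.44  2.07 -0.41  0.6   0.1 ]
(array([1.314e+02, 5.070e+01, 1.000e-01]), array([ 0.0007, -0.0008, -0.1161])) (array([131.4,  50.6,  31.1]), array([ 0.0007, -0.0008, -0.1161])) (array([131.3,  50.6,  68.1]), array([ 0.0007, -0.0008, -0.1161]))
```

Request:
arm_command(linear=[[0,0,-10],[35,14,-10],[80,31,0],[131.4,50.7,0],[131.4,50.7,0],[131.4,50.7,10],[131.4,50.7,20],[131.4,50.7,20]], twist=[[0,0,0],[0,0,-0.05],[0,0,-0.1],[0,0,-0.116],[0,0,-0.116],[0,0,-0.116],[0,0,-0.116],[0,0,-0.116]], grip=[65,65,40,40,40,40,40,40])

```text
clock: 7.2
eef_pos: [676.4, -74.4, 134.8]
ee_rot: [3.137, -0.166, -0.004]
force: [-0.1, 0.4, -0.2]
finger_gap: 39.8
```

```bash
python3 - <<'E'
from h import *
from station import bot
f=grab(bot,'wrist'); save(f,'w3')
s=bot.sense(); print(s['clock'],s['eef_pos'],s['finger_gap'],s['qpos'].round(2))
print(plan(s,(678,-75.5,88),-6.1))
E
```

```text
7.25 [677.10899442 -74.79885249 135.51251111] 39.98073024117237 [-0.21  0.7   0.39  1.8  -0.38  0.71  0.28]
(array([ 1. ,  0.6, 47.5]), array([0.0005, 0.0012, 0.0006]))
```

View pics/w3.png

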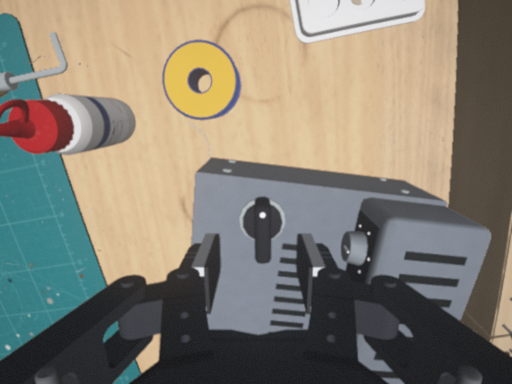

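The bar at (262,230) lies midway between the fingers. The bottle and reel are well. I'll check the bar centre, then descend.

```bash
python3 - <<'E'
from h import *
f=load('w3')
a=onplane(f,262.5,201,96);b=onplane(f,262.5,262,96);print(a,b,(a+b)/2)
c=cloud(f);m=(abs(c[...,2]-95)<4)&(c[...,0]>640)&(c[...,0]<705)&(f['depth']>0);m[:,:235]=0;m[:,290:]=0
P=c[m];print(len(P),cv2.minAreaRect(P[:,:2].astype(np.float32)))
E
```

```text
[680.89886496 -53.85713724  96.        ] [676.92988113 -92.63106198  96.        ] [678.91437304 -73.24409961  96.        ]
966 ((678.4144287109375, -75.12125396728516), (37.41311264038086, 9.91940689086914), 84.38134765625)
```

Request:
arm_command(linear=[[0.8,0.6,20],[0.8,0.6,38],[0.8,0.6,47],[0.8,0.6,47],[0.8,0.6,47],[0.8,0.6,47],[0.8,0.6,47],[0.8,0.6,47]], twist=[[0,0,0],[0,0,0],[0,0,0],[0,0,0],[0,0,0],[0,0,0],[0,0,0],[0,0,0]], grip=[40,40,40,40,40,40,40,40])

```text
clock: 8.25
eef_pos: [679.3, -76.7, 89.7]
ee_rot: [3.136, -0.168, 0.003]
force: [0.3, 0.2, -0.3]
finger_gap: 39.5
```

Request:
arm_command(linear=[[-0.8,-1,0],[-0.8,-1,0],[-0.8,-1,0],[-0.8,-1,0],[-0.8,-1,0],[-0.8,-1,0],[-0.8,-1,0],[-0.8,-1,0]], twist=[[0,0,0],[0,0,0],[0,0,0],[0,0,0],[0,0,-0.18],[0,0,-0.36],[0,0,-0.54],[0,0,-0.72]], grip=[5,5,5,5,5,5,5,5])

```text
clock: 9.25
eef_pos: [678.1, -75.7, 89.6]
ee_rot: [2.992, 0.956, 0.0]
force: [-1.1, 1.6, 1.4]
finger_gap: 8.9
```

```bash
python3 - <<'E'
from h import *
from station import bot
s=bot.sense(); print(s['clock'],s['eef_pos'],s['finger_gap'],s['force'],s['wrist_torque'],s['qpos'].round(2))
print(plan(s,(678.5,-75.2,89),77.2))
E
```

```text
9.25 [678.08111419 -75.65398597  89.60501928] 8.86248923921708 [-1.14409038  1.55252762  1.40418381] [ 0.03004048  0.19315442 -0.05539554] [-0.06  0.74  0.16  1.81 -0.19  0.61  0.83]
(array([ 0.6, -0.1,  0.6]), array([ 8.00e-04,  6.00e-04, -7.29e-01]))
```

Request:
arm_command(linear=[[0,0,0],[0,0,0],[0,0,0],[0,0,0],[0,0,0],[0,0,0],[0,0,0],[0,0,0]], twist=[[0,0,-0.18],[0,0,-0.36],[0,0,-0.54],[0,0,-0.72],[0,0,-0.76],[0,0,-0.76],[0,0,-0.76],[0,0,-0.76]], grip=[5,5,5,5,5,5,5,5])

```text
clock: 10.25
eef_pos: [677.7, -76.4, 89.5]
ee_rot: [2.433, 1.986, -0.003]
force: [-3.4, -1.1, 5.2]
finger_gap: 8.9
```

```bash
python3 - <<'E'
from h import *
from station import bot
s=bot.sense(); print(s['clock'],s['eef_pos'],s['finger_gap'],s['force'],s['wrist_torque'],s['qpos'].round(2))
print(plan(s,(678.5,-75.2,89),77.2))
# next: right latch, bar at az 71.6 -> jaw yaw -18.4
print(plan(s,(678.5,-75.2,130),77.2),plan(s,(652.5,-186.3,130),-18.4))
E
```

```text
10.25 [677.65217709 -76.36967198  89.5385557 ] 8.938672027664243 [-3.3861907  -1.07203351  5.23619003] [-0.20419571  0.68312861 -0.57331032] [ 0.07  0.73 -0.04  1.8   0.05  0.61  1.37]
(array([1.3, 0.6, 0.5]), array([-0.0003,  0.0021,  0.0219]))
(array([  1.2,   0.6, -40.5]), array([-0.0003,  0.0021,  0.0219])) (array([-112.8,   -2.7,  -40.2]), array([1.5000e-03, 1.8000e-03, 1.6905e+00]))
```

Request:
arm_command(linear=[[0,0,0],[0,0,0],[0,0,0],[0,0,-20],[0,0,-40],[-35,-1,-40],[-75,-2,-40],[-113,-2.7,-40]], twist=[[0,0,0],[0,0,0],[0,0,0],[0,0,0],[0,0,0.1],[0,0,0.28],[0,0,0.46],[0,0,0.64]], grip=[40,40,40,40,40,40,40,40])

```text
clock: 11.25
eef_pos: [654.0, -187.0, 131.3]
ee_rot: [2.934, 1.117, 0.004]
force: [0.0, -0.2, -0.4]
finger_gap: 40.3
```

```bash
python3 - <<'E'
from h import *
from station import bot
s=bot.sense(); print(s['clock'],s['eef_pos'],s['finger_gap'],s['force'],s['qpos'].round(2))
print(plan(s,(652.5,-186.3,130),-18.4))
E
```

```text
11.25 [ 654.0148402  -187.02454239  131.30734717] 40.31667507318969 [ 0.02077231 -0.23655824 -0.41094079] [ 0.13  0.67  0.12  1.8  -0.12  0.67  1.05]
(array([-0.7, -1.6,  1.3]), array([ 0.0021, -0.0033,  1.0486]))
```

Request:
arm_command(linear=[[0,0,0],[0,0,0],[-0.7,-1.6,1],[-0.7,-1.6,1],[-0.7,-1.6,1],[-0.7,-1.6,1],[-0.7,-1.6,1],[-0.7,-1.6,1]], twist=[[0,0,0.18],[0,0,0.36],[0,0,0.54],[0,0,0.72],[0,0,0.9],[0.002,-0.003,1.048],[0.002,-0.003,1.048],[0.002,-0.003,1.048]], grip=[40,40,40,40,40,40,40,40])

```text
clock: 12.25
eef_pos: [652.4, -184.9, 129.2]
ee_rot: [-3.103, 0.489, 0.002]
force: [-0.0, -0.5, -0.4]
finger_gap: 40.0
```

```bash
python3 - <<'E'
from h import *
from station import bot
f=grab(bot,'wrist'); save(f,'w4')
s=bot.sense(); print(s['clock'],s['eef_pos'],s['finger_gap'],s['qpos'].round(2))
c=cloud(f);m=(abs(c[...,2]-95)<4)&(c[...,0]>610)&(c[...,0]<705)&(f['depth']>0)
k,l,st,ce=cv2.connectedComponentsWithStats(m.astype(np.uint8))
for i in range(1,k):
  if st[i,4]>100: P=c[l==i];print(ce[i],len(P),cv2.minAreaRect(P[:,:2].astype(np.float32)))
print(plan(s,(652.5,-186.3,88.5),-18.4))
E
```

```text
12.3 [ 652.26467613 -184.98908998  129.05358754] 39.94884026667016 [-0.06  0.71  0.41  1.81 -0.41  0.7   0.27]
[241.38314405  25.84100418] 1673 ((678.5635375976562, -76.24041748046875), (10.367666244506836, 37.928226470947266), 77.55636596679688)
[260.92361809 237.6120603 ] 995 ((653.4247436523438, -186.47984313964844), (37.845741271972656, 9.618722915649414), 71.97689819335938)
(array([ 0.7,  1.2, 40.6]), array([-0.0002,  0.0013,  0.0081]))
```

View pics/w4.png

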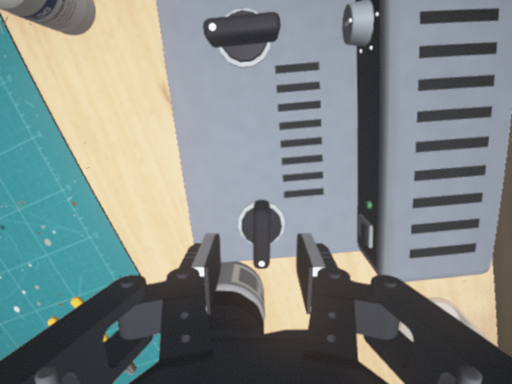

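The left latch at (242,28) now lies along x, so it is open. The right bar is centred between the fingers. Descend and close.

Request:
arm_command(linear=[[1.2,1.4,20],[1.2,1.4,35],[1.2,1.4,40],[1.2,1.4,40],[1.2,1.4,40],[1.2,1.4,40],[1.2,1.4,40],[1.2,1.4,40]], twist=[[0,0,0.008],[0,0,0.008],[0,0,0.008],[0,0,0.008],[0,0,0.008],[0,0,0.008],[0,0,0.008],[0,0,0.008]], grip=[40,40,40,40,5,5,5,5])

```text
clock: 13.3
eef_pos: [653.7, -187.2, 89.2]
ee_rot: [3.1, -0.505, 0.001]
force: [2.2, -1.6, 1.3]
finger_gap: 8.8
```

```bash
python3 - <<'E'
from h import *
from station import bot
s=bot.sense(); print(s['clock'],s['eef_pos'],s['finger_gap'],s['force'],s['qpos'].round(2))
print(plan(s,(653.2,-186.4,88.5),-102.7))
E
```

```text
13.3 [ 653.68151722 -187.23200023   89.2076635 ] 8.836071447282404 [ 2.24174899 -1.55666722  1.33286496] [-0.04  0.76  0.38  1.82 -0.45  0.64  0.29]
(array([-0.7, -0.6,  0.7]), array([ 2.0000e-04, -9.0000e-04,  1.4696e+00]))
```

Request:
arm_command(linear=[[0,0,0],[0,0,0],[0,0,0],[0,0,0],[0,0,0],[0,0,0],[0,0,0],[0,0,0]], twist=[[0,0,0.185],[0,0,0.37],[0,0,0.555],[0,0,0.74],[0,0,0.925],[0,0,1.11],[0,0,1.295],[0,0,1.47]], grip=[5,5,5,5,5,5,5,5])

```text
clock: 14.3
eef_pos: [654.1, -187.9, 89.2]
ee_rot: [1.954, -2.459, 0.004]
force: [2.8, -3.4, -1.3]
finger_gap: 9.3
```

Request:
arm_command(linear=[[0,0,0],[0,0,0],[0,0,0],[0,0,0],[0,0,0],[0,0,-20],[0,0,-60],[0,0,-110]], twist=[[0,0,0.035],[0,0,0.035],[0,0,0.02],[0,0,0.02],[0,0,0.02],[0,0,0.02],[0,0,0.02],[0,0,0.02]], grip=[5,5,40,40,40,40,40,40])

```text
clock: 15.3
eef_pos: [652.2, -186.6, 200.0]
ee_rot: [1.935, -2.472, -0.004]
force: [0.6, 0.3, 0.9]
finger_gap: 40.1
```

```bash
python3 - <<'E'
from h import *
from station import bot
f=grab(bot,'wrist'); save(f,'w5')
s=bot.sense(); print(s['clock'],s['eef_pos'],s['finger_gap'],s['qpos'].round(2))
c=cloud(f);m=(abs(c[...,2]-95)<4)&(c[...,0]>610)&(c[...,0]<705)&(f['depth']>0)
k,l,st,ce=cv2.connectedComponentsWithStats(m.astype(np.uint8))
for i in range(1,k):
  if st[i,4]>100: P=c[l==i];print(ce[i],len(P),cv2.minAreaRect(P[:,:2].astype(np.float32)))
f=grab(bot,'top'); save(f,'t5')
cv2.imwrite('pics/t5z.png',cv2.resize(f['pixels'][60:260,140:340],None,fx=3,fy=3,interpolation=cv2.INTER_CUBIC))
E
```

```text
15.35 [ 655.70398263 -189.57871186  207.97652083] 40.18774529415971 [-0.33  0.76  0.9   1.77 -0.72  0.96 -0.95]
[466.15172414 140.35517241] 290 ((660.5472412109375, -358.2889099121094), (13.066471099853516, 29.073211669921875), 63.69917297363281)
[258.46969697 196.96022727] 528 ((654.4349975585938, -186.60128784179688), (9.598806381225586, 36.90486145019531), 76.81178283691406)
[121.40877193 200.47192982] 570 ((678.848876953125, -76.20838165283203), (10.552253723144531, 37.10414123535156), 77.19833374023438)
```

View pics/w5.png

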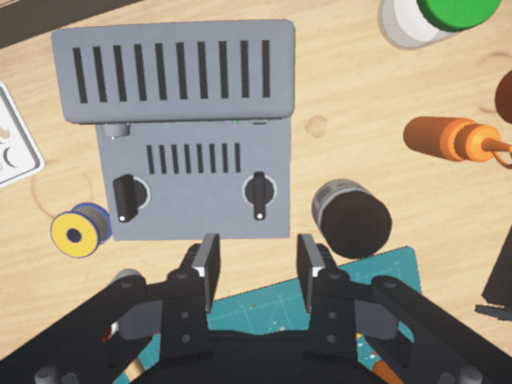

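View pics/t5z.png

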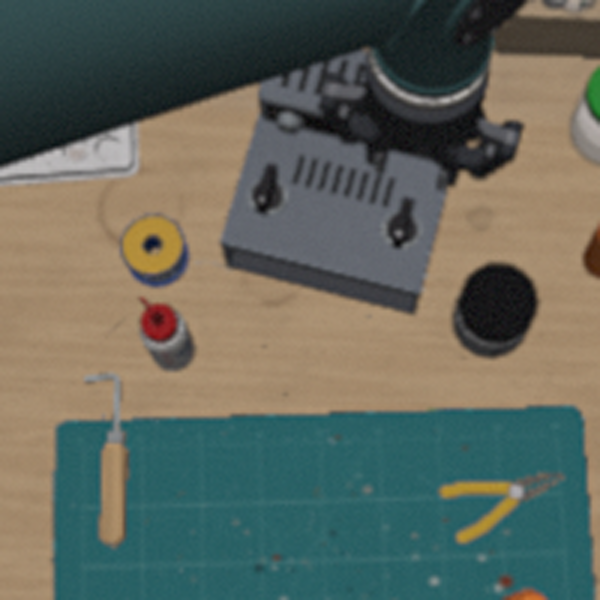

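Both latches lie along the extractor's x (az ≈ -13°), so both are open, and the bottle is upright. Now above the hook.

```bash
python3 - <<'E'
from h import *
from station import bot
s=bot.sense(); print(s['clock'],s['eef_pos'],s['joint_velocities'].round(3))
print(plan(s,(455,42,150),-87))
E
```

```text
15.4 [ 655.76222    -189.82398854  205.98024659] [ 0.013  0.044 -0.061  0.052 -0.028 -0.033  0.02 ]
(array([-176.8,  251.2,   53.2]), array([-0.0091, -0.0035, -0.2955]))
```

Request:
arm_command(linear=[[-32,46,0],[-64,92,0],[-97,138,0],[-129,184,0],[-160,228,0],[-177,251,10],[-177,251,30],[-177,251,53]], twist=[[0,0,-0.05],[0,0,-0.1],[0,0,-0.15],[0,0,-0.2],[0,0,-0.25],[-0.009,-0.003,-0.295],[-0.009,-0.003,-0.295],[-0.009,-0.003,-0.295]], grip=[50,50,50,50,50,50,50,50])

```text
clock: 16.4
eef_pos: [452.6, 45.4, 145.8]
ee_rot: [2.278, -2.159, -0.014]
force: [0.2, 0.1, -0.4]
finger_gap: 49.9
```

```bash
python3 - <<'E'
from h import *
from station import bot
f=grab(bot,'wrist'); save(f,'w6')
s=bot.sense(); print(s['clock'],s['eef_pos'],s['finger_gap'],s['qpos'].round(2),s['joint_velocities'].round(3))
E
```

```text
16.45 [451.08966311  45.13137475 143.77354241] 50.28114185960486 [-0.76  0.57  0.78  2.31 -0.8   0.57 -0.86] [-0.024 -0.021  0.046 -0.005  0.088  0.082 -0.083]
```

View pics/w6.png

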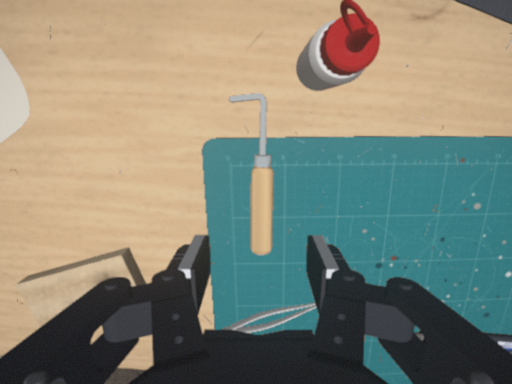

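The handle runs from (262,167) to (261,254) and the rod's bend is at (265,97). The arm points left, so this matches the hook description.

```bash
python3 - <<'E'
from h import *
from station import bot
f=load('w6'); hsv=cv2.cvtColor(f['pixels'],cv2.COLOR_BGR2HSV); H,S,V=cv2.split(hsv)
m=((H>8)&(H<25)&(S>60)&(V>100)).astype(np.uint8); m[:150]=0;m[260:]=0;m[:,:235]=0;m[:,290:]=0
ys,xs=np.nonzero(m); print(ys.min(),ys.max(),xs.min(),xs.max())
# handle axis on upper face z=23, endpoints
P=np.array([onplane(f,u,v,23)[:2] for u,v in zip(xs[::3],ys[::3])],np.float32)
r=cv2.minAreaRect(P);print(r)
for z in (13,):
  for n,u,v in [('bend',265,98),('tip',231,99),('rod',263,140),('hend',261,252)]: print(n,onplane(f,u,v,z).round(1))
c=cloud(f); print(c[m>0].mean(0),np.median(c[m>0],0))
print(bot.sense()['eef_pos'])
E
```

```text
167 253 251 272
((436.27593994140625, 42.76458740234375), (80.21520233154297, 18.42258644104004), 3.1219875812530518)
bend [532.4  45.2  13. ]
tip [530.1  73.3  13. ]
rod [497.9  44.9  13. ]
hend [392.1  40.7  13. ]
[437.64302618  42.97123263  22.75883189] [438.23229693  42.98186543  21.88018733]
[451.08966311  45.13137475 143.77354241]
```

```bash
python3 - <<'E'
from h import *
from station import bot
s=bot.sense(); print(s['clock'],s['eef_pos'])
print(plan(s,(455,43.3,50),-87.7),plan(s,(455,43.3,23.5),-87.7))
E
```

```text
16.45 [451.08966311  45.13137475 143.77354241]
(array([ 2.4, -5. , 93.7]), array([0.0125, 0.0035, 0.0134])) (array([  2.5,  -5.3, 120.2]), array([0.0125, 0.0035, 0.0134]))
```

Request:
arm_command(linear=[[2.4,-5,40],[2.4,-5,80],[2.4,-5,93],[2.5,-5.3,93],[2.5,-5.3,93],[2.5,-5.3,93],[2.5,-5.3,93],[2.5,-5.3,93]], twist=[[0.012,0.003,0.013],[0.012,0.003,0.013],[0.012,0.003,0.013],[0.012,0.003,0.013],[0.012,0.003,0.013],[0.012,0.003,0.013],[0.012,0.003,0.013],[0.012,0.003,0.013]], grip=[50,50,50,50,50,50,50,50])

```text
clock: 17.45
eef_pos: [456.1, 43.6, 53.2]
ee_rot: [-2.264, 2.175, -0.0]
force: [0.2, 0.4, -0.4]
finger_gap: 49.9
```

```bash
python3 - <<'E'
from h import *
from station import bot
s=bot.sense(); print(s['clock'],s['eef_pos'])
print(plan(s,(455,43.3,23.5),-87.7))
E
```

```text
17.45 [456.05204229  43.56471109  53.20809311]
(array([ 0.3,  1.1, 29.7]), array([-0.002 ,  0.0016,  0.0001]))
```

Request:
arm_command(linear=[[0,0,10],[0.3,0,20],[0.3,0,27],[0.3,0,29.5],[0.3,0,29.5],[0.3,0,29.5],[0.3,0,29.5],[0.3,0,29.5]], twist=[[0,0,0],[0,0,0],[0,0,0],[0,0,0],[0,0,0],[0,0,0],[0,0,0],[0,0,0]], grip=[50,50,50,50,50,10,10,10])

```text
clock: 18.45
eef_pos: [456.1, 43.1, 23.8]
ee_rot: [-2.263, 2.175, -0.001]
force: [-1.1, 0.1, 5.2]
finger_gap: 18.5
```

Request:
arm_command(linear=[[0,0,0],[0,0,0],[0,0,-5],[0,0,-20],[0,0,-60],[0,0,-110],[0,0,-145],[0,0,-145]], twist=[[0,0,0],[0,0,0],[0,0,0],[0,0,0],[0,0,0],[0,0,0],[0,0,0],[0,0,0]], grip=[10,10,10,10,10,10,10,10])

```text
clock: 19.45
eef_pos: [456.9, 43.2, 170.3]
ee_rot: [-2.262, 2.172, -0.004]
force: [-0.1, 0.9, 0.2]
finger_gap: 18.4
```

```bash
python3 - <<'E'
from h import *
from station import bot
f=grab(bot,'wrist'); save(f,'w7')
s=bot.sense(); print(s['clock'],s['eef_pos'],s['finger_gap'],s['qpos'].round(2),s['force'])
E
```

```text
19.5 [456.01953907  43.45014097 169.05285451] 18.49745030722772 [-0.81  0.54  0.86  2.29 -0.75  0.61 -0.91] [ 0.1644294  -0.20359985 -0.90703784]
```

View pics/w7.png

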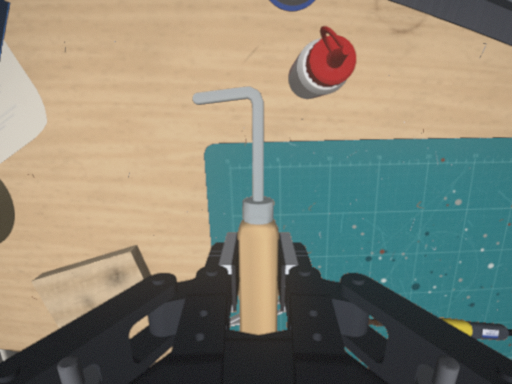

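The hook is gripped, with the rod straight ahead and its bend at (258,92). I'll measure the arm in the tool frame.

```bash
python3 - <<'E'
from h import *
from station import bot
f=load('w7'); c=cloud(f); s=bot.sense()
m=(c[...,2]>130)&(f['depth']>0); m[225:]=0; m[:,:180]=0;m[:,300:]=0
Tc=np.array(f['T_tool_cam']); W=f['T']@np.linalg.inv(Tc); q=(c-W[:3,3])@W[:3,:3]
# tool: y=-hook x, x = -hook y
k=m&(np.arange(384)[:,None]<190)
P=q[k]; print(len(P),P.min(0),P.max(0))
rod=q[k&(np.arange(384)[:,None]>115)]; 
print('rod mean',rod.mean(0), np.polyfit(rod[:,1],rod[:,0],1),'z fit',np.polyfit(rod[:,1],rod[:,2],1))
arm=q[k&(np.arange(512)[None]<245)];print('arm',arm.mean(0),arm.min(0),arm.max(0))
E
```

```text
1844 [-29.44706882 -80.4795698    6.7157835 ] [  1.65365881 -34.58904661  12.41814322]
rod mean [ -0.99932967 -51.95260137   9.12503308] [-0.00541061 -1.28042504] z fit [5.79189160e-03 9.42593691e+00]
arm [-17.37015613 -76.44217306   9.1725477 ] [-29.44706882 -80.03882607   7.15710378] [ -6.48777437 -73.01837649  12.11711529]
```

```bash
cat > go.py <<'E'
import sys
from h import *
from station import bot
s=bot.sense(); print(round(s['clock'],2),s['eef_pos'].round(1),round(s['finger_gap'],1),s['force'].round(1),s['qpos'].round(2))
a=np.radians(YAW)
x=np.array([np.cos(a),np.sin(a)]);y=np.array([-x[1],x[0]]);d=s['eef_pos'][:2]-[619,-120];print('ext now',(d@x).round(1),(d@y).round(1))
for t in sys.argv[1:]:
    v=[float(k) for k in t.split(',')]
    print(t,ext(v[:2]).round(1),plan(s,(*ext(v[:2]),v[2]),v[3] if len(v)>3 else -102.8))
E
python3 go.py -150,-38,170 -150,-38,36 -31,-38,36 -31,-14,36
```

```text
19.5 [456.   43.5 169.1] 18.5 [ 0.2 -0.2 -0.9] [-0.81  0.54  0.86  2.29 -0.75  0.61 -0.91]
ext now -195.1 123.3
-150,-38,170 [ 464.3 -123.8] (array([167.5,  -1.5,  -1.3]), array([-0.0029,  0.0026,  0.2642]))
-150,-38,36 [ 464.3 -123.8] (array([167.8,  -1. , 132.7]), array([-0.0029,  0.0026,  0.2642]))
-31,-38,36 [ 580.4 -150.2] (array([ 198.8, -115.9,  133. ]), array([-0.0029,  0.0026,  0.2642]))
-31,-14,36 [ 585.7 -126.8] (array([ 175.7, -122.2,  133.1]), array([-0.0029,  0.0026,  0.2642]))
```

Request:
arm_command(linear=[[30,0,-3],[70,0,-3],[110,0,-3],[150,-1,0],[167.5,-1.2,30],[167.5,-1.2,70],[167.5,-1.2,105],[167.5,-1.2,105]], twist=[[0,0,0.05],[0,0,0.1],[0,0,0.15],[0,0,0.2],[-0.003,0.003,0.264],[-0.003,0.003,0.264],[-0.003,0.003,0.264],[-0.003,0.003,0.264]], grip=[10,10,10,10,10,10,10,10])

```text
clock: 20.5
eef_pos: [461.2, -123.5, 60.4]
ee_rot: [1.954, -2.452, -0.01]
force: [0.6, 0.9, -0.6]
finger_gap: 18.8
```

```bash
python3 - <<'E'
from h import *
from station import bot
f=grab(bot,'wrist'); save(f,'w8')
E
python3 go.py -150,-38,36 -31,-38,36
```

```text
20.55 [ 462.2 -124.1   61.9] 18.5 [ 0.4  0.5 -0.2] [-0.26  0.72  0.6   2.29 -1.05  0.44 -0.57]
ext now -152.0 -38.7
-150,-38,36 [ 464.3 -123.8] (array([-0.7, -2.1, 25.9]), array([ 0.0059, -0.0011, -0.0018]))
-31,-38,36 [ 580.4 -150.2] (array([  -1. , -121.1,   25.2]), array([ 0.0059, -0.0011, -0.0018]))
```

View pics/w8.png

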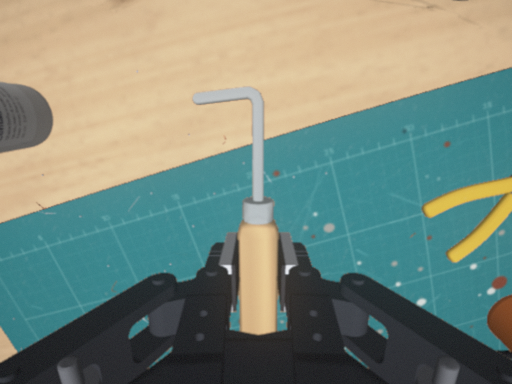

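Request:
arm_command(linear=[[-0.7,-2,12],[-0.7,-2,24],[-0.8,-20,26],[-0.8,-40,26],[-0.9,-62,25.5],[-0.9,-62,25.5],[-0.9,-62,25.5],[-0.9,-62,25.5]], twist=[[0.006,-0.001,-0.002],[0.006,-0.001,-0.002],[0.006,-0.001,-0.002],[0.006,-0.001,-0.002],[0.006,-0.001,-0.002],[0.006,-0.001,-0.002],[0.006,-0.001,-0.002],[0.006,-0.001,-0.002]], grip=[10,10,10,10,10,10,10,10])

```text
clock: 21.55
eef_pos: [523.0, -136.8, 37.8]
ee_rot: [-1.96, 2.453, -0.004]
force: [-0.1, -1.1, -1.1]
finger_gap: 18.8
```

```bash
python3 go.py -31,-38,36 -31,-14,36;  python3 - <<'E'
from h import *
from station import bot
f=grab(bot,'scene'); save(f,'s8'); cv2.imwrite('pics/s8z.png',cv2.resize(f['pixels'][120:260,190:360],None,fx=4,fy=4,interpolation=cv2.INTER_CUBIC))
E
```

```text
21.55 [ 523.  -136.8   37.8] 18.8 [-0.1 -1.1 -1.1] [-0.25  0.81  0.61  2.16 -1.04  0.5  -0.61]
ext now -89.9 -37.7
-31,-38,36 [ 580.4 -150.2] (array([  0.4, -58.9,   1.9]), array([-0.0031, -0.0001,  0.0007]))
-31,-14,36 [ 585.7 -126.8] (array([-23.6, -58.9,   1.9]), array([-0.0031, -0.0001,  0.0007]))
```

View pics/s8z.png

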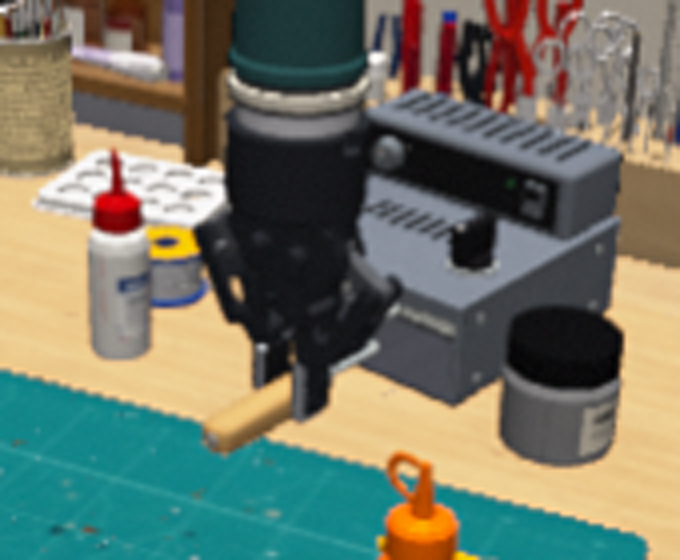

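The hook is level in front of the bay, just right of the eye. Going in.

Request:
arm_command(linear=[[0,-12,1],[0.2,-24,2],[0.4,-36,2],[0.4,-48,2],[0.4,-58.5,2],[0.4,-58.5,2],[0.4,-58.5,2],[0.4,-58.5,2]], twist=[[-0.003,0,0],[-0.003,0,0],[-0.003,0,0],[-0.003,0,0],[-0.003,0,0],[-0.003,0,0],[-0.003,0,0],[-0.003,0,0]], grip=[10,10,10,10,10,10,10,10])

```text
clock: 22.6
eef_pos: [580.6, -150.4, 35.8]
ee_rot: [-1.961, 2.454, -0.001]
force: [-0.4, 0.1, -0.1]
finger_gap: 19.0
```

```bash
python3 go.py -31,-14,35.5
```

```text
22.6 [ 580.6 -150.4   35.8] 19.0 [-0.4  0.1 -0.1] [-0.26  0.87  0.66  2.03 -0.98  0.6  -0.7 ]
ext now -30.7 -38.1
-31,-14,35.5 [ 585.7 -126.8] (array([-24.1,   0.3,   0.3]), array([-0.0006, -0.0003,  0.0008]))
```

Request:
arm_command(linear=[[-4,0,0],[-8,0,0],[-12,0,0],[-16,0,0],[-20,0,0],[-24,0.3,0],[-24,0.3,0],[-24,0.3,0]], twist=[[0,0,0],[0,0,0],[0,0,0],[0,0,0],[0,0,0],[0,0,0],[0,0,0],[0,0,0]], grip=[10,10,10,10,10,10,10,10])

```text
clock: 23.6
eef_pos: [586.3, -127.2, 35.8]
ee_rot: [-1.961, 2.454, -0.003]
force: [0.8, -0.1, -0.3]
finger_gap: 18.7
```

```bash
python3 go.py -70,-14,35.5 -178,-14,35.5
```

```text
23.6 [ 586.3 -127.2   35.8] 18.7 [ 0.8 -0.1 -0.3] [-0.3   0.87  0.66  2.03 -0.98  0.6  -0.74]
ext now -30.3 -14.2
-70,-14,35.5 [ 547.6 -118.1] (array([-0.3, 39.7,  0.3]), array([-0.0015, -0.0008,  0.0012]))
-178,-14,35.5 [442.3 -94.2] (array([-4.000e-01,  1.477e+02,  1.000e-01]), array([-0.0015, -0.0008,  0.0012]))
```

Request:
arm_command(linear=[[0,4,0],[0,8,0],[0,12,0],[0,18,0],[0,25,0],[0,32,0],[0,40,0],[0,48,0]], twist=[[0,0,0],[0,0,0],[0,0,0],[0,0,0],[0,0,0],[0,0,0],[0,0,0],[0,0,0]], grip=[10,10,10,10,10,10,10,10])

```text
clock: 24.6
eef_pos: [539.1, -116.4, 35.8]
ee_rot: [-1.961, 2.454, -0.003]
force: [1.7, -0.5, -0.7]
finger_gap: 18.3
```

```bash
python3 go.py -178,-14,35.5
```

```text
24.6 [ 539.1 -116.4   35.8] 18.3 [ 1.7 -0.5 -0.7] [-0.3   0.82  0.62  2.14 -1.04  0.52 -0.67]
ext now -78.7 -14.1
-178,-14,35.5 [442.3 -94.2] (array([-0.3, 99.3,  0.2]), array([-0.0018, -0.0006,  0.0012]))
```

Request:
arm_command(linear=[[0,8,0],[0,16,0],[0,24,0],[0,32,0],[-0.3,40,0],[-0.3,48,0],[-0.3,55,0],[-0.3,60,0]], twist=[[0,0,0],[0,0,0],[0,0,0],[0,0,0],[0,0,0],[0,0,0],[0,0,0],[0,0,0]], grip=[10,10,10,10,10,10,10,10])

```text
clock: 25.6
eef_pos: [480.3, -102.7, 35.6]
ee_rot: [-1.961, 2.454, -0.001]
force: [1.0, -0.7, -0.7]
finger_gap: 18.6
```

```bash
python3 go.py -178,-14,35.5;python3 - <<'E'
from h import *
from station import bot
f=grab(bot,'wrist'); save(f,'w9')
E
```

```text
25.6 [ 480.3 -102.7   35.6] 18.6 [ 1.  -0.7 -0.7] [-0.26  0.77  0.54  2.27 -1.13  0.4  -0.56]
ext now -139.1 -13.9
-178,-14,35.5 [442.3 -94.2] (array([ 0.1, 38.9,  0. ]), array([-0.0007, -0.0004,  0.0012]))
```

View pics/w9.png

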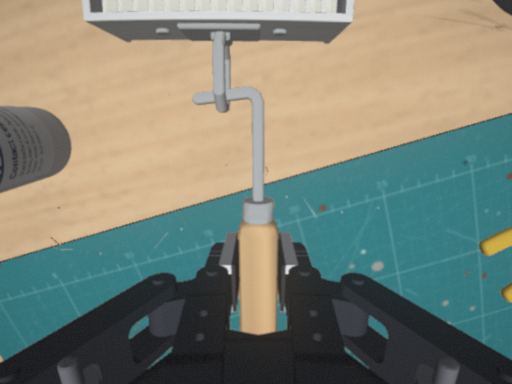

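The hook arm at (228,97) is through the eye, and the cassette is following straight with its front at rows 0–40. Its rear should still be about 24 mm under the ledge, so I'll pull another 42 mm.

Request:
arm_command(linear=[[0,7,0],[0,14,0],[0,21,0],[0,28,0],[0,35,0],[0,42,0],[0,42,0],[0,42,0]], twist=[[0,0,0],[0,0,0],[0,0,0],[0,0,0],[0,0,0],[0,0,0],[0,0,0],[0,0,0]], grip=[10,10,10,10,10,10,10,10])

```text
clock: 26.65
eef_pos: [439.6, -93.5, 35.5]
ee_rot: [-1.962, 2.454, -0.001]
force: [-0.4, 0.4, -0.3]
finger_gap: 18.7
```

```bash
python3 go.py -172,-14,35;python3 - <<'E'
from h import *
from station import bot
f=grab(bot,'wrist'); save(f,'w10')
f=grab(bot,'top'); save(f,'t10')
cv2.imwrite('pics/t10z.png',cv2.resize(f['pixels'][60:260,140:340],None,fx=3,fy=3,interpolation=cv2.INTER_CUBIC))
E
```

```text
26.65 [439.6 -93.5  35.5] 18.7 [-0.4  0.4 -0.3] [-0.21  0.73  0.45  2.36 -1.22  0.31 -0.46]
ext now -180.8 -13.9
-172,-14,35 [448.2 -95.5] (array([ 0.1, -8.8,  0.5]), array([-0.0005, -0.0002,  0.0014]))
```

View pics/w10.png

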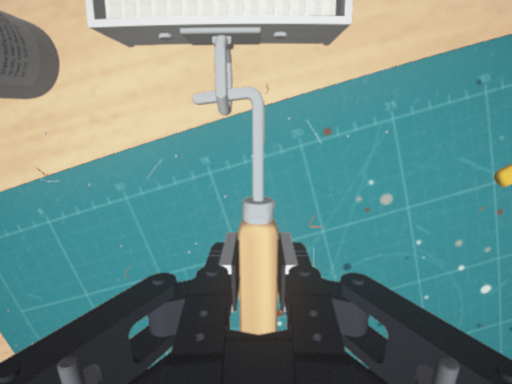

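View pics/t10z.png

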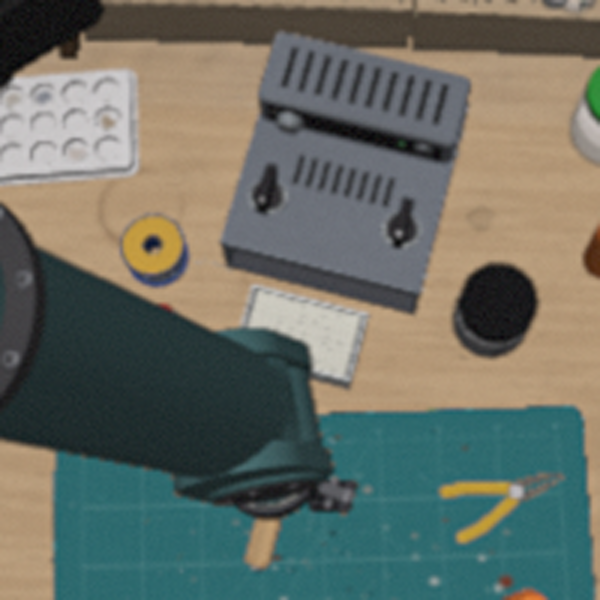

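The cassette is out in front of the ledge in both views. Checking its pose by numbers.

```bash
python3 - <<'E'
from h import *
f=load('t10'); c=cloud(f); m=(c[...,2]>30)&(c[...,2]<46)&(c[...,0]>500)&(c[...,0]<640)&(c[...,1]>-200)&(c[...,1]<-55)&(f['depth']>0)
k,l,st,ce=cv2.connectedComponentsWithStats(m.astype(np.uint8))
a=np.radians(YAW);x=np.array([np.cos(a),np.sin(a)]);y=np.array([-x[1],x[0]])
for i in range(1,k):
  if st[i,4]>50:
    P=c[l==i]; d=P[:,:2]-[619,-120]; print(st[i],cv2.minAreaRect(P[:,:2].astype(np.float32)),P[:,2].mean(),'ext x',np.percentile(d@x,[1,99]),'y',np.percentile(d@y,[1,99]))
E
```

```text
[220 155  43  33 699] ((571.7377319335938, -108.20368957519531), (100.21989440917969, 60.773433685302734), 77.22911834716797) 35.24171261426241 ext x [-78.39090997 -19.45981903] y [-48.44577885  49.99545727]
```

Centre at ext x = -49, rear edge 19 mm clear of the ledge, flat. Disengage: 9 mm forward, 30 mm right, then up.

Request:
arm_command(linear=[[0,-4,0.5],[0,-8,1],[0,-9,1.5],[6,-9,1.5],[13,-9,1.5],[20,-9,1.5],[27,-9,1.5],[32,-9,1.5]], twist=[[0,0,0],[0,0,0],[0,0,0],[0,0,0],[0,0,0],[0,0,0],[0,0,0],[0,0,0]], grip=[10,10,10,10,10,10,10,10])

```text
clock: 27.75
eef_pos: [441.6, -127.6, 34.1]
ee_rot: [-1.96, 2.455, -0.002]
force: [0.2, 0.1, -0.6]
finger_gap: 18.8
```

```bash
python3 - <<'E'
from h import *
from station import bot
f=grab(bot,'wrist'); save(f,'w11')
E
python3 go.py -172,-46,170
```

```text
27.8 [ 441.6 -128.3   34.2] 18.4 [ 0.6  0.2 -0.6] [-0.15  0.74  0.46  2.33 -1.2   0.33 -0.41]
ext now -171.2 -47.4
-172,-46,170 [ 441.1 -126.8] (array([  -1.2,    0.6, -135.8]), array([-0.0018, -0.0015, -0.0004]))
```

View pics/w11.png

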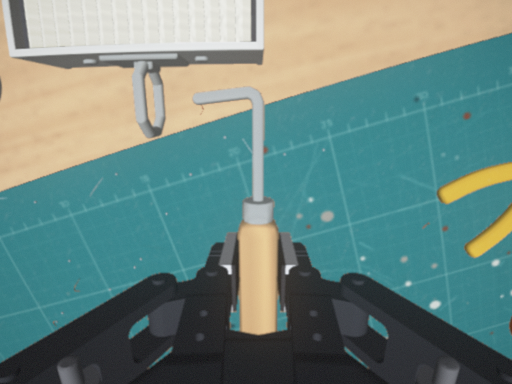

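The hook is clear of the eye: its tip is at (197,98), the ring at (150,130). Raise it, carry it over to the bare desk left of the mat.

Request:
arm_command(linear=[[0,0,-20],[0,0,-60],[0,0,-110],[0,0,-145],[0,0,-145],[0,0,-145],[0,0,-145],[0,0,-145]], twist=[[0,0,0],[0,0,0],[0,0,0],[0,0,0],[0,0,0],[0,0,0],[0,0,0],[0,0,0]], grip=[10,10,10,10,10,10,10,10])

```text
clock: 28.8
eef_pos: [441.0, -126.7, 178.3]
ee_rot: [1.961, -2.454, 0.0]
force: [0.1, -0.1, 0.5]
finger_gap: 18.9
```

```bash
python3 - <<'E'
from h import *
from station import bot
s=bot.sense(); print(s['clock'],s['eef_pos'],s['qpos'].round(2))
for p in [(452,0,180),(465,140,180),(465,140,40)]: print(plan(s,p,-88))
f=load('t10');c=cloud(f);H,S,V=cv2.split(cv2.cvtColor(f['pixels'],cv2.COLOR_BGR2HSV))
m=(H>82)&(H<98)&(S>120)&(c[...,2]<10)&(c[...,0]>350)&(c[...,0]<500)&(c[...,1]>0)
for x0 in range(360,510,30):
  k=m&(abs(c[...,0]-x0)<8); print(x0,c[k][:,1].max() if k.any() else None)
k=(c[...,0]>390)&(c[...,0]<560)&(c[...,1]>105)&(c[...,1]<190)&(f['depth']>0); print(c[k][:,2].min(),np.percentile(c[k][:,2],[50,99]),c[k][:,2].max())
E
```

```text
28.8 [ 441.04732213 -126.65342494  178.27168965] [-0.48  0.55  0.92  2.28 -0.75  0.65 -0.79]
(array([-125.9,   17.3,   -1.8]), array([ 0.0006, -0.0006, -0.2574]))
(array([-265.4,   35.5,   -1.9]), array([ 0.0006, -0.0006, -0.2574]))
(array([-265.5,   35.4,  138.1]), array([ 0.0006, -0.0006, -0.2574]))
360 86.69731728488495
390 89.07455578258305
420 90.3382662581767
450 93.67021578124178
480 None
-4.730796246938098 [1.01280992 5.30670548] 6.479330905586039
```

Request:
arm_command(linear=[[-45,6,-2],[-90,12,-2],[-135,18,-2],[-180,24,-2],[-225,30,-2],[-265,35.5,-2],[-265,35.5,30],[-265,35.5,60]], twist=[[0,0,-0.05],[0,0,-0.1],[0,0,-0.15],[0,0,-0.2],[0,0,-0.257],[0,0,-0.257],[0,0,-0.257],[0,0,-0.257]], grip=[10,10,10,10,10,10,10,10])

```text
clock: 29.8
eef_pos: [465.5, 140.7, 117.6]
ee_rot: [-2.263, 2.18, -0.002]
force: [0.1, -0.7, -0.1]
finger_gap: 18.6
```

```bash
python3 - <<'E'
from h import *
from station import bot
f=grab(bot,'scene'); save(f,'s12')
s=bot.sense(); print(s['clock'],s['eef_pos'],s['qpos'].round(2))
for p in [(465,140,45),(465,140,22)]: print(plan(s,p,-88))
E
```

```text
29.85 [463.41778179 139.79944694 114.98181258] [-0.91  0.65  0.75  2.26 -0.89  0.56 -1.  ]
(array([-0.3, -1.9, 70. ]), array([ 0.0043, -0.003 ,  0.0017]))
(array([-0.4, -2. , 93. ]), array([ 0.0043, -0.003 ,  0.0017]))
```

View pics/s12.png

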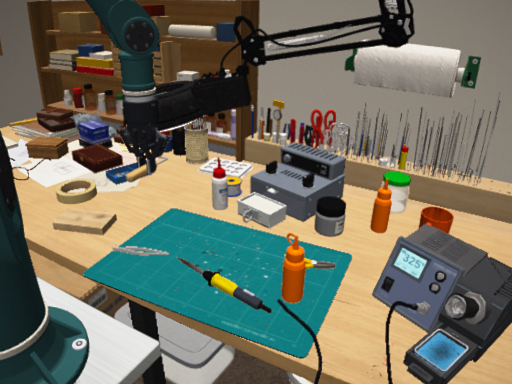

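The scene view shows the cassette flat in front of the extractor at (262,209) and the bottle upright at (220,188). The hook is held over the bare desk.

Request:
arm_command(linear=[[-0.3,-1.9,25],[-0.3,-1.9,50],[-0.3,-1.9,65],[-0.3,-1.9,74],[-0.3,-1.9,79],[-0.3,-1.9,82],[-0.3,-1.9,84],[-0.3,-1.9,84]], twist=[[0.004,-0.003,0.002],[0.004,-0.003,0.002],[0.004,-0.003,0.002],[0.004,-0.003,0.002],[0.004,-0.003,0.002],[0.004,-0.003,0.002],[0.004,-0.003,0.002],[0.004,-0.003,0.002]], grip=[10,10,10,10,10,10,10,10])

```text
clock: 30.85
eef_pos: [467.6, 139.9, 35.1]
ee_rot: [-2.254, 2.181, -0.003]
force: [0.6, 0.7, -0.8]
finger_gap: 18.5
```

```bash
python3 - <<'E'
from h import *
from station import bot
s=bot.sense(); print(s['clock'],s['eef_pos'],s['force'])
for p in [(465,140,21),]: print(plan(s,p,-88))
E
```

```text
30.85 [467.57475109 139.90850194  35.07439248] [ 0.61206882  0.65284243 -0.83366826]
(array([-0.1,  2.6, 14.1]), array([-0.0055,  0.0023, -0.002 ]))
```

Request:
arm_command(linear=[[0,0,3],[0,0,6],[0,0,9],[0,0,11],[0,0,12],[0,0,13],[0,0,13.5],[0,0,13.5]], twist=[[-0.004,0.002,0],[-0.004,0.002,0],[-0.004,0.002,0],[-0.004,0.002,0],[-0.004,0.002,0],[-0.004,0.002,0],[-0.004,0.002,0],[-0.004,0.002,0]], grip=[10,10,10,10,10,10,10,10])

```text
clock: 31.85
eef_pos: [467.6, 139.9, 21.4]
ee_rot: [-2.257, 2.184, -0.001]
force: [0.2, -0.9, -0.1]
finger_gap: 18.7
```

```bash
python3 - <<'E'
from h import *
from station import bot
s=bot.sense(); print(s['clock'],s['eef_pos'],s['force'])
E
```

```text
31.85 [467.57477814 139.88688021  21.42813271] [ 0.22167955 -0.86685499 -0.08552505]
```

Just above or on the desk. Another 1 mm down, release, and rise.

Request:
arm_command(linear=[[0,0,0.5],[0,0,0.8],[0,0,0.8],[0,0,0.5],[0,0,0.5],[0,0,0.5],[0,0,-15],[0,0,-40]], twist=[[0,0,0],[0,0,0],[0,0,0],[0,0,0],[0,0,0],[0,0,0],[0,0,0],[0,0,0]], grip=[10,10,35,45,45,45,45,45])

```text
clock: 32.85
eef_pos: [467.0, 139.7, 61.4]
ee_rot: [2.257, -2.185, -0.0]
force: [-0.2, -0.3, -0.2]
finger_gap: 44.9
```

Request:
arm_command(linear=[[0,0,-30],[0,0,-60],[0,0,-100],[0,0,-120],[0,0,-120],[0,0,-120],[0,0,-120],[0,0,-120]], twist=[[0,0,0],[0,0,0],[0,0,0],[0,0,0],[0,0,0],[0,0,0],[0,0,0],[0,0,0]], grip=[45,45,45,45,45,45,45,45])

```text
clock: 33.85
eef_pos: [467.0, 139.6, 180.7]
ee_rot: [2.257, -2.185, 0.0]
force: [0.5, -0.2, -0.1]
finger_gap: 45.2
```

```bash
python3 - <<'E'
from h import *
from station import bot
f=grab(bot,'wrist'); save(f,'w13')
g=grab(bot,'scene'); save(g,'s13'); cv2.imwrite('pics/s13z.png',cv2.resize(g['pixels'][120:290,80:360],None,fx=2.8,fy=2.8,interpolation=cv2.INTER_CUBIC))
s=bot.sense(); print(s['clock'],s['eef_pos'],s['force'])
c=cloud(f);H,S,V=cv2.split(cv2.cvtColor(f['pixels'],cv2.COLOR_BGR2HSV))
W=c
m=(c[...,2]>6)&(c[...,2]<40)&(f['depth']>0)&(c[...,0]>395)&(c[...,0]<560)&(c[...,1]>115)&(c[...,1]<175)
for x0 in range(400,560,20):
  k=m&(abs(c[...,0]-x0)<5)
  if k.any(): print(x0,k.sum(),c[k].mean(0).round(1),c[k][:,2].max().round(1))
E
```

```text
33.95 [467.18150032 139.64774182 180.98104461] [-0.2165156  -0.44892419  0.38704658]
400 6 [403.1 138.8  13.1] 13.6
420 175 [420.  139.8  18.4] 20.9
440 178 [440.  140.5  18.5] 21.2
460 191 [460.  140.7  18.4] 22.0
480 198 [479.9 141.3  18.1] 21.2
500 90 [498.7 142.2  13. ] 18.3
520 50 [519.9 143.   11.8] 13.4
540 167 [541.9 154.8  11.8] 13.9
```

View pics/w13.png

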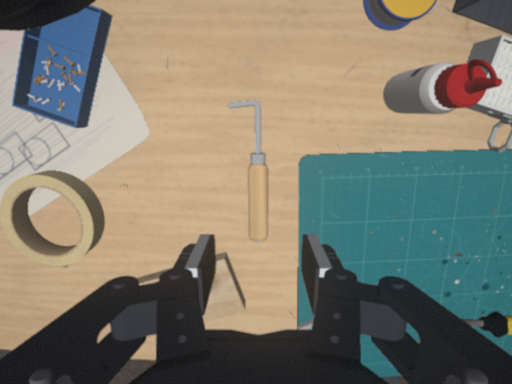

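View pics/s13z.png

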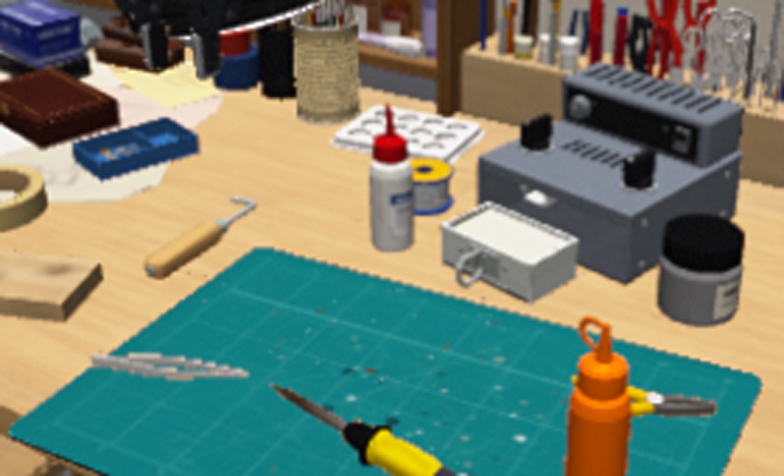

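The hook lies flat on the bare desk, its handle top at z≈20 and the rod level. The cassette is flat with its eye free, and the bottle is upright. Last check: jar, reel, latches and cassette from the scene view.

```bash
python3 - <<'E'
from h import *
from station import bot
def rep(nm,n,x0,x1,y0,y1,z0,z1):
    f=load(nm);c=cloud(f);m=(c[...,0]>x0)&(c[...,0]<x1)&(c[...,1]>y0)&(c[...,1]<y1)&(c[...,2]>z0)&(c[...,2]<z1)&(f['depth']>0)
    r=cv2.minAreaRect(c[m][:,:2].astype(np.float32)); print(nm,n,m.sum(),np.round(r[0],1),np.round(r[1],1),round(r[2],1))
for nm in ('scene0','s13'):
    rep(nm,'jar',540,640,-310,-232,60,78); rep(nm,'reel',600,690,-15,60,28,42)
rep('s13','cass',500,612,-175,-50,33,44); rep('s13','latchL',640,712,-110,-45,90,99); rep('s13','latchR',620,690,-215,-155,90,99); rep('s13','bottlecap',530,590,-25,30,88,106)
print(bot.sense()['clock'])
bot.hand_in()
E
```

```text
scene0 jar 448 [ 593.7 -269.9] [62.8 63.4] 72.2
scene0 reel 182 [642.1  19.2] [53.5 52.1] 31.1
s13 jar 445 [ 594.1 -268.5] [65.1 63.4] 75.5
s13 reel 136 [647.5  12.4] [53.1 36. ] 36.6
s13 cass 615 [ 558.5 -108. ] [102.2  89.2] 77.1
s13 latchL 48 [677.1 -79.1] [12.3 37.7] 80.9
s13 latchR 52 [ 652.5 -190.6] [10.1 36.5] 79.2
s13 bottlecap 111 [555.8  -4.1] [21.9 27.7] 49.8
33.95
the job is handed in; nothing more can be done
```

The filter cassette is out of the extractor and the job is handed in, at 33.95 s on the robot's clock. No verdict came back.

I did it in the order asked:
1. **Bottle:** stood upright about 110 mm left of the middle of the cassette's path.
2. **Latches:** both turned to their stops.
3. **Cassette:** hooked by the eye, drawn straight out, and the hook taken out of the eye.
4. **Hook:** laid flat on the bare desk left of the mat.

What the last checks showed:
- **Cassette:** flat, with its rear edge about 19 mm clear of the ledge by the top-camera check right after the pull. The final view shows the eye free. The final scene-camera box measured 102 x 89 mm instead of 100 x 60, probably because the eye was caught in it. The earlier top view gave 100 x 61 mm.
- **Latches:** both bars lie along the extractor's x within about 1° by the wrist camera. The final scene-camera fit, on about 50 pixels each, was coarser and read up to 4° off.
- **Jar:** within 1.5 mm of where it started.
- **Reel:** the fit moved about 8 mm. It came out only 36 mm across instead of 53 mm because the bottle now partly hides the reel, so I take this as a measuring effect. The arm never came down near it.
- **Force:** setting the bottle down gave a brief 77 N at the wrist, below the 120 N limit. It was pressed through the gripped bottle and had faded to about 2 N by the next reading.

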